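Load a rubber test plate under the sprung clip of a specimen clamp

TASK

Lift the clamp's sprung clip by its red tab until it stays up, then slide the specimen plate with the pink rubber under it, fully home, until you feel it bear firmly against the black end stop, without ramming it. Then take the clip by its tab and lower it gently onto the plate, without letting it snap down or forcing it, and let go, leaving the other things where they are.

Things in the scene. Friction and masses are not known exactly. Their poses are not given: they have to be found in the camera images.
- stage: The specimen clamp, fixed: a white block 190 x 100 x 25 mm. Origin: centre of its underside; its yaw varies. Its x axis points along the channel, from the open entry (robot side) to the hinge; y across; z up. Offsets 'in the clamp's frame' are from here. Its flat top, the deck, is at z = 25 mm. The clip and its red tab lie over the centre line y = 0.
- channel (a point): Start of the straight channel, on its centre line on the deck (x = -20, z = 25 mm in the clamp's frame). Aluminium guides run 55 mm from here to +x, 39 mm apart; lips over them leave 7.5 mm of height above the deck and a 29 mm wide slot between them; guide tops are 11.5 mm above the deck. The mouth flares from here back to x = -43 mm, where it is about 56 mm wide.
- hinge (a point): Middle of the clip's hinge axis, which runs along the clamp's y: x = 75, z = 55 mm in the clamp's frame, between two grey posts 38 mm high.
- clip (a joint): Angle of the sprung clip (rad): 0 shut on the bare deck, 0.62 fully up; grows as it rises. Over-centre spring: below about 0.30 it pulls shut (about 6 N at the tab at 0, falling to none at 0.30); above, it swings up by itself and stays up. On a plate it rests at about 0.06, pressing with about 6 N. Little damping: let go just below 0.30, it snaps shut.
- end_stop: Black plastic end stop, 12 (x) x 26 (y) x 10 mm high, fixed on the deck on the channel's centre line, axes as the clamp's. Origin: foot of its face that meets the plate, on the deck; the block extends to +x from there. It was last set anywhere from x = 39 to 51 mm in the clamp's frame.
- clip_tab (a point): Grip point in the red plastic tab at the clip's free end. The tab is 12 mm wide (y), 16 mm long (x), and runs from 16 mm below to 10 mm above this point; pinch it from above across the clamp's y. At clip angle 0 the point is 88 mm from the hinge axis towards the entry and 14 mm above it (x = -13, z = 69 mm in the clamp's frame); it moves on a circle about the hinge.
- clip_foot (a point): Middle of the underside of the clip's foot (10 x 14 mm), 67 mm from the hinge axis towards the entry and 29 mm below it, 1 mm above the deck at angle 0, about 36 mm above it with the clip fully up.
- specimen: Loose aluminium plate 130 (x) x 36 (y) x 5 mm, about 90 g, with a pink rubber pad 44 x 22 x 3 mm on top, centred at x = -10 mm, and a black upright grip block at the -x end. Origin: centre of its underside; z up.
- specimen_nose (a point): Middle of the specimen plate's leading end (x = +65, z = 2.5 mm in its frame), which goes in first and meets the end stop.
- specimen_grip (a point): Point in the black grip block of the specimen plate (x = -50, z = 22 mm in the plate's frame). The block is 20 mm (x) x 14 mm wide (y) and stands from 5 to 35 mm above the plate's underside; pinch it from above across y.
- green_specimen: Bystander: a plate of the same shape with a green pad and the same grip block; origin at the centre of its underside.
- brush: Bystander: flat brush with wooden handle, 170 mm, lying on the table.
- jar: Bystander: amber jar with white cap, 50 mm diameter, 65 mm high; origin at the centre of its underside.
Things that resemble listed ones, but are neither listed nor needed, are in the scene too. Of the things shaped like the stage, the white one is meant. What is shaped like the specimen but yellow is not meant.

How it is judged (in metres and radians):
On the way, in this order (a step that is already met when the one before it is completed fails the run):
1. the clip is lifted over centre and stays up before the plate is in (value of joint clip above 0.5 rad and horizontal distance between specimen_nose and end_stop above 0.03 m), for 0.2 s.
2. with the clip up, the pink specimen plate is home and bears against the end stop (over 1.5 N) (value of joint clip above 0.5 rad and x of specimen_nose in the frame of end_stop above -0.0015 m and contact force between specimen and end_stop above 1.5 N and angle between specimen's own z axis and vertical below 0.06 rad), for 0.2 s.
At the end, for the whole second after the job is handed in: The pink specimen plate lies flat in the channel (within 0.04 rad), in line with it (0.08 rad, nose within 3 mm of the centre line), its nose within 2 mm of the end stop, at rest; the clip is down on it (0.03 to 0.10 rad) and presses it with more than 2 N (x of specimen_nose in the frame of end_stop between -0.002 and 0.003 m and y of specimen_nose in the frame of stage between -0.003 and 0.003 m and angle between the x axis of specimen and the x axis of stage, either way round below 0.08 rad and angle between specimen's own z axis and vertical below 0.04 rad and value of joint clip between 0.03 and 0.1 rad and contact force between clip and specimen above 2 N and linear speed of specimen below 0.01 m/s); the robot touches nothing.
It fails at once if the plate rams the end stop (over 20 N) (contact force between specimen and end_stop above 20 N).
It fails at once if the clip is forced or dropped on the plate (over 20 N) (contact force between clip and specimen above 20 N).
It fails at once if the clip snaps down (faster than 2 rad/s, above 0.10 rad) (velocity of joint clip below -2 rad/s and value of joint clip above 0.1 rad).
It fails at once if the brush, the jar or the green plate is moved by more than 15 mm (distance of any of brush, jar, green_specimen from where it was at the start of the episode above 0.015 m).
It also fails if it takes over 72 s, if anything falls off the work surface, if the arm or the gripper's body presses on something with over 40 N, if the wrist force passes 120 N, or if a joint passes its speed limit or range.

ROBOT

A 6-joint arm with a two-finger parallel gripper is mounted at the origin on the work surface. World frame = base frame: x ahead of the robot, y to its left, z up, the work surface at z = 0. Lengths are in mm, angles in rad, forces in N, time in s.
With the tool pointing down it reaches from about 275 to 1000 mm from the base axis. Payload 8.4 kg.
Tool frame: the origin (TCP) lies at the very end of the fingers, on their centre line; the grasp point (between the pads) lies 19 mm behind it; z points along the fingers, y is the line along which they close (so a half turn about z gives the same grasp; the last joint's range is limited). The gripper opens to 85 mm and grips with 20 to 120 N. Pads are 22 mm wide; open, the fingers measure 114 mm over their backs; the gripper's body (76 mm by 85 mm) begins 54 mm behind the grasp point. The pads swing forward as they close: fully open they stand 13 mm farther back than shut.
Start: joints at [-1.169, 0.353, 1.633, -0, 1.155, -0.002], TCP at [245.571, -574.737, 231.281] pointing down, gripper open.
Joint ranges: [-2.63, 2.63], [-0.92, 2.1], [0.06, 2.66], [-1.3, 4.44], [0, 2.69], [-3.02, 3.02]. Speed limits (rad/s): [2.22, 2.22, 2.79, 3.14, 3.14, 3.14].

INTERFACE

Orientations are given as [roll, pitch, yaw] about the fixed x, y, z axes, in that order (R = Rz(yaw) Ry(pitch) Rx(roll)).
In Python, from rig import sensors, grab_frame, camera_params, order gives the robot as it stands. The module is installed in compiled form; this text tells all that it offers.
- The arm moves only by the tool move_arm, never from a script. Its argument "motion" is a list of rows, each a list of 7 numbers: the turn, a rotation vector about the tool's x, y, z in parts of the range, where 1.0 means 45 degrees, then the shift along the tool's x, y, z in a scale on which 1.0 is 0.8 m, then the finger opening in m, from 0 to 0.0854. A call has 1 to 8 rows; each row is the pose to reach, as a shift and turn from the pose commanded when the call began, along the tool's axes at that moment; what a row does not reach only later rows make up. A row lasts 1/8 s, in which the tool goes at most 62.5 mm and 10.7 degrees, less where a joint would pass 70% of its speed; a pose out of reach is approached as far as the arm can. A shift or turn number past 1, either way, is cut back to 1. A call with a gripper value outside its range is refused whole. The fingers move at their own pace and stop on an object; "grip_force" is the grip in N (left out, the last holds). Time passes only in rows, so rows that repeat a pose let the fingers close. It gives the time, the measured TCP pose, the force, the opening and the grip force at its end, in the units of the state.
- sensors.sense(): the state, without advancing time (a new reading comes with each control period).
- grab_frame(name): name is "scene" or "top" or "wrist"; returns (picture, depth): 480x640x3 uint8, red, green, blue; 480x640 float32, mm along the optical axis (not along the pixel's ray), 0 where there is no reading.
- camera_params(name): a dict with "camera_matrix" (3x3 intrinsics, pixels), "world_from_camera" (4x4, takes a point from camera to world coordinates). Camera axes: x right, y down, z forward; pixel columns grow to the right and rows downward; lengths in mm; the calibration is good to about 2 mm. A picture is of the moment at which its call begins: read the wrist's pose just before it. camera_params takes no time and is no camera call; for the wrist camera it gives the pose at the moment of the call.
- order.sign_off(): hands the job in; it is judged then, once.
The state is a dict: "clock": time; "qpos": joint angles; "qvel": joint speeds; "joint_efforts": joint torques, N m; "eef_pos": TCP position; "tcp_rot": TCP orientation; "contact_force": force on the tool from outside, world axes, zero at the start; "wrist_torque": the same for the moment, N m; "opening": opening from 0.0 (shut) to 1.0 (fully open); "grasp_force": force on a finger pad.
Only numpy, scipy, OpenCV 4.12 (cv2) and the standard library are available. Lean on these libraries where they do the work, as an engineer would, in place of code of your own. Each camera call takes 0.05 s, during which the arm holds its last target. There are 200 camera calls.

## Working session

There is one attempt and no reset: what is moved stays moved. The work goes in short steps, Python scripts to look and compute and a tool call to move; the robot and the scene stay as the last step left them, time stands still between calls to the robot, and variables do not carry over. Pictures are saved under pics/ and viewed, at most 10 in all, crops included, and the job is handed in when it is done.

Besides the shell and the picture viewer there is one more tool, called after "Call:" as name(argument=value, ...), one argument or row to a line, values as JSON. move_arm: Moves the arm, as the interface text tells. Its arguments: {"type":"object","properties":{"motion":{"type":"array","items":{"type":"array","items":{"type":"number"}}},"grip_force":{"type":"number"}},"required":["motion"]}

```bash
mkdir -p pics; cat > h.py <<'E'
import numpy as np, cv2
from rig import sensors, grab_frame, camera_params, order
from scipy.spatial.transform import Rotation as R
def snap(n,f):
    P=camera_params(n); im,d=grab_frame(n)
    np.savez(f'pics/{f}.npz',im=im,d=d,K=P['camera_matrix'],T=P['world_from_camera'])
    cv2.imwrite(f'pics/{f}.png',im[:,:,::-1])
def load(f): return np.load(f'pics/{f}.npz')
def cloud(f):
    z=load(f);d=z['d'];K=z['K'];T=z['T']
    v,u=np.mgrid[:480,:640]
    p=np.stack([(u-K[0,2])/K[0,0]*d,(v-K[1,2])/K[1,1]*d,d],-1)
    return p@T[:3,:3].T+T[:3,3], z['im'], d
def crop(f,x0,y0,x1,y1,s,o):
    cv2.imwrite(f'pics/{o}.png',cv2.resize(load(f)['im'][y0:y1,x0:x1,::-1],None,fx=s,fy=s,interpolation=cv2.INTER_CUBIC))
E
python3 - <<'E'
from h import *
snap('top','t0'); snap('scene','s0'); print(sensors.sense())
a=cv2.imread('pics/t0.png');b=cv2.imread('pics/s0.png')
print(camera_params('top'))
E
```

```text
{'clock': 0.1, 'qpos': array([-1.16937484e+00,  3.53587087e-01,  1.63406958e+00, -1.34587321e-05,
        1.15519975e+00, -2.44947345e-03]), 'qvel': array([ 2.02581491e-05,  1.47844783e-04, -2.31241477e-03, -5.41243717e-04,
        4.39985691e-04, -5.18526585e-04]), 'joint_efforts': array([-3.46867355e-04, -6.06359768e+01, -3.42820680e+01, -6.10869188e-05,
        3.98805845e-03,  6.58334699e-06]), 'eef_pos': array([ 245.41121638, -574.33121625,  230.6274358 ]), 'tcp_rot': array([-3.14032887e+00,  9.21061520e-06,  4.03876408e-01]), 'contact_force': array([-0.4826695 ,  0.15650001, -0.9650863 ]), 'wrist_torque': array([ 0.05747151, -0.05604457,  0.00624966]), 'grasp_force': 0.0, 'opening': 0.9995920669032965}
{'camera_matrix': array([[482.44658404,   0.        , 316.65748252],
       [  0.        , 482.44658404, 238.59764139],
       [  0.        ,   0.        ,   1.        ]]), 'world_from_camera': array([[-3.79225941e-02, -9.74745099e-01,  2.20076960e-01,
         3.42002556e+02],
       [-9.99259932e-01,  3.84098939e-02, -2.06597228e-03,
        -4.82092300e+01],
       [-6.43933634e-03, -2.19992435e-01, -9.75480324e-01,
         1.13533752e+03],
       [ 0.00000000e+00,  0.00000000e+00,  0.00000000e+00,
         1.00000000e+00]])}
```

View pics/t0.png

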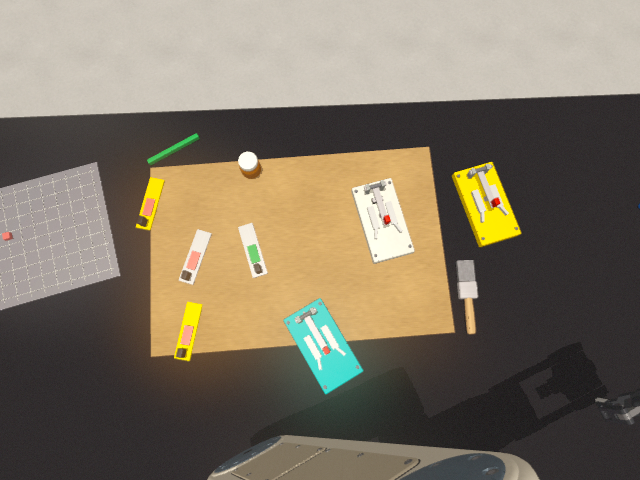

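View pics/s0.png

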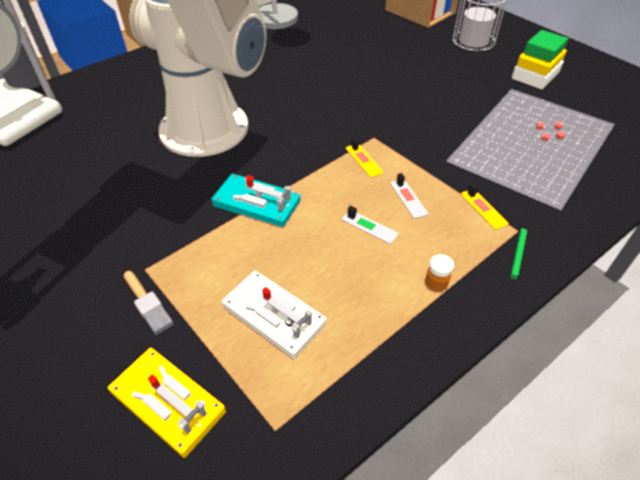

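Top view: stage-like items are white (383,220), yellow (487,204) and teal (323,345); white is the one named. Plates are bare with a pink pad (195,257), bare with a green pad (253,250), and two yellow with pink pads (150,204) and (188,331). The bare aluminium one with pink at (195,257) fits. I'll confirm with an enlarged crop and measure.

```bash
cat > m.py <<'E'
from h import *
p,im,d=cloud('t0')
c=lambda x0,y0,x1,y1:cv2.resize(load('t0')['im'][y0:y1,x0:x1,::-1],(400,500),interpolation=cv2.INTER_CUBIC)
cv2.imwrite('pics/c0.png',np.hstack([c(343,170,423,270),c(171,220,219,280)]))
hsv=cv2.cvtColor(im,cv2.COLOR_RGB2HSV)
def fit(x0,y0,x1,y1,zl,zh,smax=70):
    m=np.zeros((480,640),bool);m[y0:y1,x0:x1]=1
    m&=(d>0)&(p[...,2]>zl)&(p[...,2]<zh)&(hsv[...,1]<smax)&(hsv[...,2]>120)
    q=p[m]; r=cv2.minAreaRect(q[:,:2].astype(np.float32)); print(len(q),'zmed',np.median(q[:,2]),r); 
fit(345,170,425,270,17,32)
for s in (70,110): fit(172,222,218,290,1,12,s)
m=np.zeros((480,640),bool);m[222:290,172:218]=1
b=m&(p[...,2]>25)&(p[...,2]<45); print('grip',b.sum(),p[b].mean(0),p[b].min(0),p[b].max(0))
pk=m&(hsv[...,1]>80)&((hsv[...,0]>170)|(hsv[...,0]<8))&(hsv[...,2]>150);print('pad',pk.sum(),p[pk].mean(0),cv2.minAreaRect(p[pk][:,:2].astype(np.float32)))
m=np.zeros((480,640),bool);m[170:270,345:425]=1
rd=m&(hsv[...,1]>150)&((hsv[...,0]>170)|(hsv[...,0]<8));print('tab',rd.sum(),np.median(p[rd],0),p[rd].max(0),np.argwhere(rd).mean(0))
E
python3 m.py
```

```text
2463 zmed 25.78936450342644 ((634.5679321289062, -208.4165496826172), (190.0814666748047, 101.18535614013672), 12.933268547058105)
583 zmed 5.971176982637644 ((565.5779418945312, 241.79776000976562), (38.43501663208008, 129.87367248535156), 71.6090316772461)
660 zmed 5.965332405384174 ((565.817138671875, 242.29574584960938), (40.2753791809082, 133.09315490722656), 70.69159698486328)
grip 62 [517.98736243 256.98297107  34.90972945] [507.61443073 249.28135978  25.07955152] [528.37116971 266.73034896  41.48150562]
pad 162 [554.37532688 242.79526917  16.07459822] ((462.201904296875, 98.24275970458984), (376.2997741699219, 44.52799987792969), 57.37132263183594)
tab 44 [ 619.49936035 -210.81789454   79.241631  ] [ 628.93571649 -204.33250784   84.80943246] [219.11363636 386.59090909]
```

View pics/c0.png

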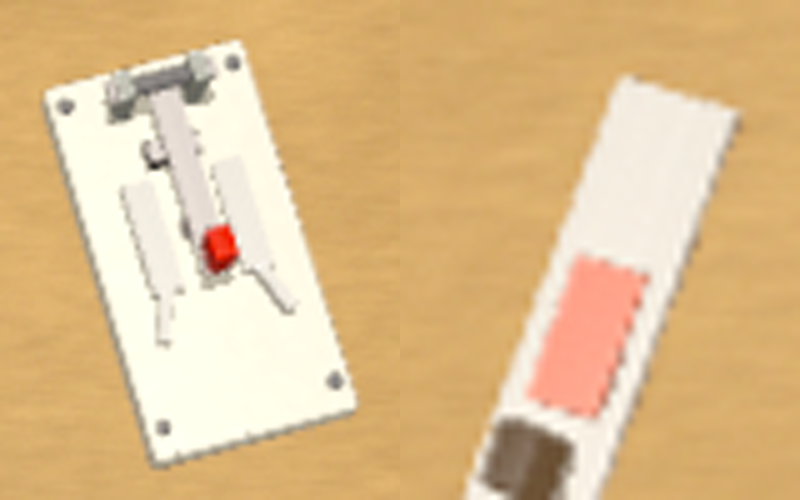

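The crop confirms it: a white clamp (tab at image (387,219), hinge end at the top) and a bare plate with a pink pad, its black block toward the lower left. Clamp centre is (634.6, -208.4) with yaw 0.226. The deck measures 25.8 mm (expected 25) and 190x101 mm. Plate centre is (565.6, 241.8) with yaw about -0.325, and 130x38 mm. All agree with the given sizes. Next I'll move above the tab.

```bash
cat >> h.py <<'E'
def rot(yaw,tilt=0):  # tilt: wrist leans to +x of the yawed frame (fingers point back)
    return R.from_euler('z',yaw)*R.from_euler('y',tilt)*R.from_euler('x',np.pi)
def to(pos,yaw,tilt=0,p0=None,r0=None):
    s=sensors.sense(); p0=s['eef_pos'] if p0 is None else p0; r0=R.from_euler('xyz',s['tcp_rot']) if r0 is None else r0
    t=(r0.inv()*rot(yaw,tilt)).as_rotvec(); d=r0.inv().apply(np.array(pos)-p0)/1000
    return np.round(np.r_[t,d],4)
E
python3 - <<'E'
from h import *
print(to([621.9,-211.3,231],.2257, p0=np.array([245.57,-574.74,231.28])))
E
```

```text
[-1.300e-03  1.000e-04  1.782e-01  4.889e-01 -1.863e-01  5.000e-04]
```

Careful with the scale: shifts go in shares of 0.8 m and turns go in shares of 45 degrees. That gives: 0.44 m / 0.8 = 0.55, 0.385 m / 0.8 = 0.4813, 0.16 rad / 0.7854 = 0.2037.

Call:
move_arm(
  motion=[
    [0,0,0.0255,0.0688,-0.0263,0,0.085],
    [0,0,0.0509,0.1375,-0.0525,0,0.085],
    [0,0,0.0764,0.2063,-0.0788,0,0.085],
    [0,0,0.1019,0.275,-0.105,0,0.085],
    [0,0,0.1273,0.3438,-0.1313,0,0.085],
    [0,0,0.1528,0.4125,-0.1575,0,0.085],
    [0,0,0.1783,0.4813,-0.1838,0,0.085],
    [0,0,0.2037,0.55,-0.21,0,0.085],
  ],
)

```text
clock: 1.1
eef_pos: [585.2, -245.8, 231.0]
tcp_rot: [-3.141, 0.0, 0.243]
contact_force: [0.5, -1.0, -0.0]
opening: 0.994
grasp_force: 0.0
```

To row units: 0.049 m / 0.8 = 0.0613, -0.018 m / 0.8 = -0.0225, 0.018 rad / 0.7854 = 0.0229.

Call:
move_arm(
  motion=[
    [0,0,0.0229,0.0613,-0.0225,0,0.085],
    [0,0,0.0229,0.0613,-0.0225,0,0.085],
    [0,0,0.0229,0.0613,-0.0225,0,0.085],
  ],
)

```text
clock: 1.48
eef_pos: [626.7, -218.1, 230.6]
tcp_rot: [-3.141, 0.001, 0.227]
contact_force: [-0.4, -0.5, -0.6]
opening: 0.996
grasp_force: 0.0
```

```bash
python3 - <<'E'
from h import *
s=sensors.sense();print(s['eef_pos'],s['tcp_rot'],s['qpos'],s['contact_force'])
snap('wrist','w0')
p,im,d=cloud('w0')
hsv=cv2.cvtColor(im,cv2.COLOR_RGB2HSV)
m=(d>0)&(p[...,2]>20)&(p[...,2]<30)&(hsv[...,1]<60)
q=p[m];print(len(q),np.median(q[:,2]),cv2.minAreaRect(q[:,:2].astype(np.float32)))
rd=(hsv[...,1]>150)&((hsv[...,0]>170)|(hsv[...,0]<8))&(p[...,2]>60);print('tab',rd.sum(),np.median(p[rd],0),p[rd].max(0),p[rd].min(0))
t=rd&(p[...,2]>76);print(t.sum(),np.argwhere(t).mean(0) if t.any() else 0,cv2.minAreaRect(p[t][:,:2].astype(np.float32)))
E
```

```text
[ 626.69245914 -218.06868252  230.61814745] [-3.14114951e+00  1.47134682e-03  2.26585664e-01] [-3.36911246e-01  4.13830594e-01  1.54419284e+00 -4.43905763e-04
  1.18504982e+00  1.00746707e+00] [-0.40949542 -0.49767217 -0.62102144]
19434 25.27810548505238 ((562.8690185546875, -230.11895751953125), (348.578369140625, 572.5450439453125), 22.38751220703125)
tab 1160 [ 628.13170548 -214.57659651   73.44858853] [692.41394648 -51.53893592 373.33344527] [ 331.94607266 -465.89672124   60.00456659]
484 [244.29958678 409.58677686] ((572.3553466796875, -204.26766967773438), (193.8704833984375, 512.7426147460938), 36.87808609008789)
```

View pics/w0.png

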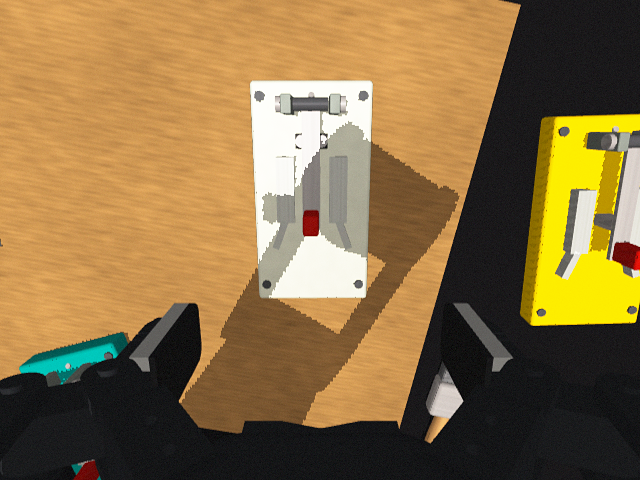

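Wrist view: the white clamp is upright in the picture with its corners near (250,82) to (367,297). The red tab is at (311,222), the hinge at the top, and the dark end-stop bits are at (300-325,141). I'll refine within this window.

```bash
cat > m2.py <<'E'
from h import *
p,im,d=cloud('w0')
hsv=cv2.cvtColor(im,cv2.COLOR_RGB2HSV)
w=np.zeros((480,640),bool);w[75:305,240:385]=1
m=w&(d>0)&(p[...,2]>20)&(p[...,2]<30)&(hsv[...,1]<60)
q=p[m];r=cv2.minAreaRect(q[:,:2].astype(np.float32));print(len(q),np.median(q[:,2]),r)
a=np.radians(.0); yaw=np.radians(r[2] if r[1][0]>r[1][1] else r[2]-90); yaw=(yaw+np.pi/2)%np.pi-np.pi/2; print('yaw',yaw)
c=np.array(r[0]); Rm=np.array([[np.cos(yaw),np.sin(yaw)],[-np.sin(yaw),np.cos(yaw)]])
L=np.dstack([(p[...,:2]-c)@Rm.T,p[...,2]])
rd=w&(hsv[...,1]>150)&((hsv[...,0]>170)|(hsv[...,0]<8))
t=rd&(L[...,2]>76);print('tab top',t.sum(),L[t].mean(0),L[t].min(0),L[t].max(0))
e=w&(hsv[...,2]<75)&(L[...,2]>27)&(L[...,2]<41)&(L[...,0]>30)&(L[...,0]<66)&(abs(L[...,1])<16);print('stop',e.sum(),np.percentile(L[e],[0,5,50,95,100],axis=0))
g=w&(L[...,2]>34)&(L[...,2]<39)&(abs(L[...,1])<32)&(abs(L[...,1])>13)&(L[...,0]>-20)&(L[...,0]<35)
for s in (1,-1):
  k=g&(L[...,1]*s>0);print('guide',s,k.sum(),L[k].min(0),L[k].max(0))
cv2.imwrite('pics/c1.png',cv2.resize(im[85:245,250:370,::-1],None,fx=4.5,fy=3.7,interpolation=cv2.INTER_CUBIC))
E
python3 m2.py
```

```text
18338 25.271628885887992 ((633.8695678710938, -208.42066955566406), (188.22335815429688, 99.58000183105469), 13.013724327087402)
yaw 0.22713233745455863
tab top 310 [-12.32641038  -0.10557901  78.97004009] [-20.12300367  -5.79797876  76.17346019] [-5.19380732  5.50756586 81.12384509]
stop 28 [[ 41.77853358 -12.14277702  33.37802504]
 [ 41.81816582 -12.13219044  33.59926222]
 [ 43.44231263  -9.29385834  35.25201502]
 [ 52.85915115  12.1955106   36.57777768]
 [ 52.86944873  12.2755866   36.73530664]]
guide 1 1192 [-19.76295265  14.41226203  34.11939297] [34.74211864 29.58008436 38.96827105]
guide -1 1204 [-19.98482431 -29.6096747   34.60210033] [ 34.77301989 -14.58779656  38.90961659]
```

View pics/c1.png

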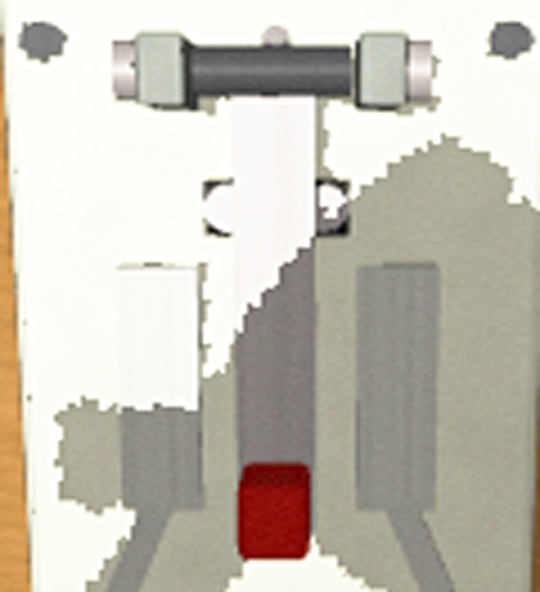

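Crop: the end-stop corners show at (215-345,180-235), giving a face at x of about 41.5. The tab and guides sit on the centre line within 0.2 mm. Now compute the tab grasp.

```bash
cat >> h.py <<'E'
C=np.array([633.9,-208.4]);YAW=.2271
def W(x,y,z): return np.r_[C+np.array([[np.cos(YAW),-np.sin(YAW)],[np.sin(YAW),np.cos(YAW)]])@[x,y],z]
def tabpose(th,up=2):  # TCP for gripping the tab at clip angle th, tool tilted with it
    a=np.arctan2(14,88)+th; g=np.array([75-89.1*np.cos(a),0,55+89.1*np.sin(a)])
    u=np.array([np.sin(th),0,np.cos(th)]); g=g+u*(up-19); return W(*g)
E
python3 - <<'E'
from h import *
print(to(tabpose(0),YAW), tabpose(0))
r0=rot(YAW);
for th in (.05,.1,.15,.2,.25,.3,.35,.4,.45,.5,.55,.6): print(th,to(tabpose(th),YAW,th,tabpose(0),r0))
E
```

```text
[-0.0004  0.0013 -0.0016 -0.0031 -0.0082  0.1788] [ 621.24022073 -211.32550335   51.99895084]
0.05 [ 0.     -0.05   -0.     -0.     -0.     -0.0044]
0.1 [ 0.     -0.1    -0.      0.0001  0.     -0.0088]
0.15 [ 0.     -0.15   -0.      0.0005 -0.     -0.0132]
0.2 [ 0.     -0.2    -0.      0.0012 -0.     -0.0175]
0.25 [ 0.     -0.25   -0.      0.002  -0.     -0.0219]
0.3 [ 0.     -0.3    -0.      0.003  -0.     -0.0261]
0.35 [ 0.     -0.35   -0.      0.0043 -0.     -0.0304]
0.4 [ 0.     -0.4    -0.      0.0058 -0.     -0.0345]
0.45 [ 0.     -0.45   -0.      0.0075 -0.     -0.0386]
0.5 [ 0.     -0.5    -0.      0.0093 -0.     -0.0426]
0.55 [ 0.     -0.55   -0.      0.0114 -0.     -0.0464]
0.6 [-0.     -0.6    -0.      0.0137 -0.     -0.0502]
```

To row units: 0.178 m / 0.8 = 0.2225, -0.003 m / 0.8 = -0.0038, -0.0015 rad / 0.7854 = -0.0019.

Call:
move_arm(
  motion=[
    [0,0.0013,-0.0019,-0.0038,-0.01,0.05,0.085],
    [0,0.0013,-0.0019,-0.0038,-0.01,0.1125,0.085],
    [0,0.0013,-0.0019,-0.0038,-0.01,0.1688,0.085],
    [0,0.0013,-0.0019,-0.0038,-0.01,0.2,0.06],
    [0,0.0013,-0.0019,-0.0038,-0.01,0.215,0.05],
    [0,0.0013,-0.0019,-0.0038,-0.01,0.2225,0.04],
    [0,0.0013,-0.0019,-0.0038,-0.01,0.2225,0.04],
  ],
  grip_force=40,
)

```text
clock: 2.4
eef_pos: [622.9, -211.4, 54.0]
tcp_rot: [3.141, -0.002, 0.227]
contact_force: [-0.3, -0.6, 0.0]
opening: 0.469
grasp_force: 0.0
```

```bash
python3 - <<'E'
from h import *
s=sensors.sense();print(s['eef_pos'],s['tcp_rot'],s['opening'],s['contact_force']);print(to(tabpose(0),YAW))
E
```

```text
[ 622.86149705 -211.39018143   53.95294256] [ 3.14115625e+00 -1.68515114e-03  2.26846279e-01] 0.46863897053419146 [-0.25103268 -0.58914041  0.04099117]
[ 0.0004 -0.0017 -0.0003 -0.0016 -0.0004  0.002 ]
```

To row units: -0.0015 m / 0.8 = -0.0019.

Call:
move_arm(
  motion=[
    [0,0,0,-0.0019,0,0.0019,0.02],
    [0,0,0,-0.0019,0,0.0019,0.005],
    [0,0,0,-0.0019,0,0.0019,0.005],
    [0,0,0,-0.0019,0,0.0019,0.005],
    [0,0,0,-0.0019,0,0.0019,0.005],
  ],
  grip_force=40,
)

```text
clock: 3.02
eef_pos: [621.4, -211.4, 52.5]
tcp_rot: [3.141, -0.001, 0.227]
contact_force: [-2.2, -0.2, 5.8]
opening: 0.129
grasp_force: 43.3
```

To row units: -0.041 m / 0.8 = -0.0513, 0.001 m / 0.8 = 0.0013, -0.48 rad / 0.7854 = -0.6112.

Call:
move_arm(
  motion=[
    [0,-0.0764,0,0,0,-0.0063,0.005],
    [0,-0.1528,0,0,0,-0.0131,0.005],
    [0,-0.2292,0,0.0013,0,-0.02,0.005],
    [0,-0.3056,0,0.0025,0,-0.0263,0.005],
    [0,-0.382,0,0.0038,0,-0.0325,0.005],
    [0,-0.4584,0,0.0056,0,-0.0388,0.005],
    [0,-0.5348,0,0.0079,0,-0.045,0.005],
    [0,-0.6112,0,0.0109,0,-0.0513,0.005],
  ],
)

```text
clock: 4.03
eef_pos: [629.9, -209.4, 93.7]
tcp_rot: [3.141, 0.481, 0.227]
contact_force: [-0.6, 0.2, 4.6]
opening: 0.133
grasp_force: 42.9
```

To row units: -0.0097 m / 0.8 = -0.0121, -0.0053 m / 0.8 = -0.0066, -0.11 rad / 0.7854 = -0.1401.

Call:
move_arm(
  motion=[
    [0,-0.0764,0,0,0,-0.0066,0.005],
    [0,-0.1401,0,0,0,-0.0121,0.005],
    [0,-0.1401,0,0,0,-0.0121,0.005],
    [0,-0.1401,0,0,0,-0.0121,0.04],
    [0,-0.1401,0,0,0,-0.0121,0.04],
    [0,-0.1401,0,0,0,-0.0121,0.04],
  ],
)

```text
clock: 4.78
eef_pos: [633.9, -208.3, 101.2]
tcp_rot: [-3.141, 0.589, 0.227]
contact_force: [0.1, -0.3, -0.4]
opening: 0.47
grasp_force: 0.0
```

```bash
python3 - <<'E'
from h import *
s=sensors.sense();print(s['eef_pos'],R.from_euler('xyz',s['tcp_rot']).as_matrix().round(3).tolist(),s['opening'],s['contact_force'],s['qpos']);print(tabpose(.59),tabpose(.62))
E
```

```text
[ 633.86009903 -208.2901677   101.19898048] [[0.81, 0.225, -0.541], [0.187, -0.974, -0.125], [-0.556, -0.0, -0.831]] 0.469934574318426 [ 0.12564266 -0.34393306 -0.38980982] [-0.20102728  0.84927653  1.20874826 -0.23309293  1.6282497   1.19427912]
[ 634.10756331 -208.35203493  101.46240715] [ 635.49822952 -208.03067083  103.68477311]
```

```bash
python3 - <<'E'
from h import *
s=sensors.sense()
p0=s['eef_pos'];r0=R.from_euler('xyz',s['tcp_rot'])
p1=p0+r0.apply([0,0,-90])
tgt=np.array([518.1,257.5,215.]);y1=-.325
for i,f in enumerate((.12,.25,.38,.5,.62)):
    print(f,to(p1+(tgt-p1)*f,YAW+(y1-YAW)*f,.59*(1-min(1,f*1.6)),p0,r0))
E
```

```text
0.12 [ 0.0336  0.1124  0.0573 -0.0084 -0.0576 -0.09  ]
0.25 [ 0.0627  0.2347  0.1235 -0.0174 -0.12   -0.09  ]
0.38 [ 0.084   0.3565  0.1936 -0.0265 -0.1824 -0.0901]
0.5 [ 0.0963  0.4681  0.2616 -0.0348 -0.24   -0.0901]
0.62 [ 0.1014  0.5786  0.3322 -0.0432 -0.2975 -0.0901]
```

To row units: -0.288 m / 0.8 = -0.36, -0.09 m / 0.8 = -0.1125, 0.084 rad / 0.7854 = 0.107.

Call:
move_arm(
  motion=[
    [0,0,0,0,0,-0.0375,0.06],
    [0,0,0,0,0,-0.075,0.085],
    [0,0,0,0,0,-0.1125,0.085],
    [0.042,0.1426,0.0726,-0.01,-0.07,-0.1125,0.085],
    [0.0802,0.2992,0.1579,-0.0213,-0.1425,-0.1125,0.085],
    [0.107,0.4533,0.247,-0.0325,-0.215,-0.1125,0.085],
    [0.1222,0.5959,0.3336,-0.0425,-0.2875,-0.1125,0.085],
    [0.1286,0.7359,0.4227,-0.0525,-0.36,-0.1125,0.085],
  ],
)

```text
clock: 5.78
eef_pos: [583.2, 76.9, 200.3]
tcp_rot: [-3.141, 0.0, -0.118]
contact_force: [1.0, 0.9, 1.1]
opening: 0.995
grasp_force: 0.0
```

```bash
python3 - <<'E'
from h import *
s=sensors.sense();print(s['eef_pos'],s['tcp_rot'])
print(to([518.1,257.5,215],-.325))
E
```

```text
[583.17037115  76.94473738 200.31092526] [-3.14063083e+00  3.79147152e-04 -1.18034361e-01]
[-0.0009  0.0005  0.207  -0.0859 -0.1717 -0.0145]
```

To row units: -0.171 m / 0.8 = -0.2138, -0.135 m / 0.8 = -0.1688, 0.207 rad / 0.7854 = 0.2636.

Call:
move_arm(
  motion=[
    [0,0,0.07,-0.0275,-0.0563,-0.005,0.085],
    [0,0,0.1337,-0.055,-0.1125,-0.01,0.085],
    [0,0,0.1974,-0.0825,-0.1688,-0.015,0.085],
    [0,0,0.2636,-0.1075,-0.2138,-0.0175,0.085],
    [0,0,0.2636,-0.1075,-0.2138,-0.0175,0.085],
    [0,0,0.2636,-0.1075,-0.2138,-0.0175,0.085],
  ],
)

```text
clock: 6.52
eef_pos: [518.0, 255.0, 213.9]
tcp_rot: [3.14, 0.005, -0.321]
contact_force: [-0.9, -0.4, 0.0]
opening: 0.996
grasp_force: 0.0
```

```bash
cat > m3.py <<'E'
from h import *
s=sensors.sense();print(s['eef_pos'],s['tcp_rot'])
snap('wrist','w1'); snap('top','t1')
p,im,d=cloud('w1'); hsv=cv2.cvtColor(im,cv2.COLOR_RGB2HSV)
w=(abs(p[...,0]-565)<75)&(abs(p[...,1]-242)<50)&(d>0)
m=w&(p[...,2]>2.5)&(p[...,2]<12)
n,lab,st,ce=cv2.connectedComponentsWithStats(m.astype(np.uint8))
k=1+np.argmax(st[1:,4]); m=lab==k
r=cv2.minAreaRect(p[m][:,:2].astype(np.float32));print('plate',m.sum(),np.median(p[m][:,2]),r,st[k])
b=w&(p[...,2]>28)&(p[...,2]<40);print('grip',b.sum(),p[b].mean(0),cv2.minAreaRect(p[b][:,:2].astype(np.float32)))
pk=w&(hsv[...,1]>60)&((hsv[...,0]>168)|(hsv[...,0]<8))&(p[...,2]>4)&(p[...,2]<12);print('pad',pk.sum(),p[pk].mean(0),cv2.minAreaRect(p[pk][:,:2].astype(np.float32)))
p,im,d=cloud('t1'); hsv=cv2.cvtColor(im,cv2.COLOR_RGB2HSV)
rd=(hsv[...,1]>150)&((hsv[...,0]>170)|(hsv[...,0]<8))&(np.hypot(p[...,0]-634,p[...,1]+208)<60);print('tab now',rd.sum(),np.median(p[rd],0),p[rd].max(0),'expect',tabpose(.62,19+10))
E
python3 m3.py
```

```text
[518.00366328 255.04120903 213.87054536] [ 3.13961455  0.0047071  -0.32075515]
plate 6325 5.56648394066093 ((564.1403198242188, 242.19454956054688), (37.591094970703125, 130.6954803466797), 70.68244171142578) [ 295   67   47  159 6325]
grip 417 [518.15557345 258.31542213  34.91193488] ((517.795166015625, 258.4395751953125), (13.054726600646973, 19.18448829650879), 71.3643569946289)
pad 1364 [555.41104412 245.23783727   8.22012799] ((555.0772705078125, 245.2739715576172), (22.159286499023438, 44.219207763671875), 71.12983703613281)
tab now 67 [ 641.84864541 -205.41668701  124.20496254] [ 655.83240291 -199.81341967  133.67219841] expect [ 650.7833662  -204.49848297  125.65949144]
```

View pics/w1.png

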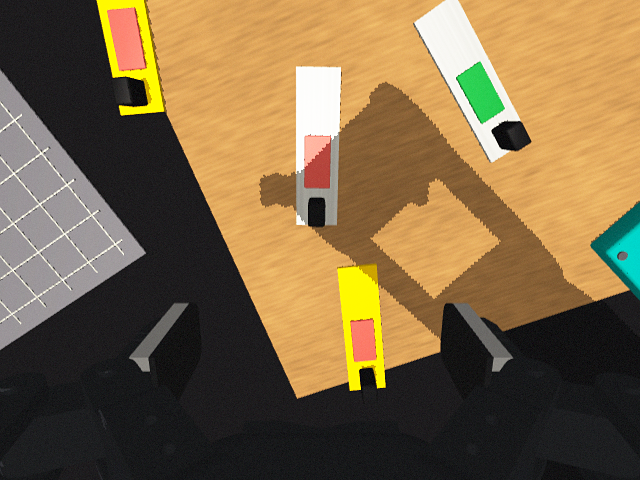

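Wrist view: the bare plate with the pink pad is at (318,145) and its black block at (317,212). The yellow one at (360,325) is clear of the fingers. The top camera shows the red tab at z 124, so the clip stays up. Descend to the block.

```bash
python3 - <<'E'
from h import *
print(to([517.6,258.4,6],-.33))
E
```

```text
[ 0.002   0.0049  0.0076 -0.0009 -0.004   0.2078]
```

To row units: 0.207 m / 0.8 = 0.2588, -0.004 m / 0.8 = -0.005, 0.002 rad / 0.7854 = 0.0025.

Call:
move_arm(
  motion=[
    [0.0025,0.0064,0.0102,-0.0013,-0.005,0.0625,0.085],
    [0.0025,0.0064,0.0102,-0.0013,-0.005,0.125,0.085],
    [0.0025,0.0064,0.0102,-0.0013,-0.005,0.1875,0.07],
    [0.0025,0.0064,0.0102,-0.0013,-0.005,0.225,0.06],
    [0.0025,0.0064,0.0102,-0.0013,-0.005,0.2475,0.05],
    [0.0025,0.0064,0.0102,-0.0013,-0.005,0.2588,0.05],
    [0.0025,0.0064,0.0102,-0.0013,-0.005,0.2588,0.05],
  ],
)

```text
clock: 7.5
eef_pos: [517.7, 259.4, 7.1]
tcp_rot: [-3.141, -0.0, -0.33]
contact_force: [-0.3, -0.1, 0.2]
opening: 0.589
grasp_force: 0.0
```

```bash
python3 - <<'E'
from h import *
s=sensors.sense();print(s['eef_pos'],s['contact_force'])
print(to([517.6,258.4,6],-.33))
E
```

```text
[517.66568    259.35224254   7.12240691] [-0.30477835 -0.08662485  0.15442123]
[-0.0005 -0.0003 -0.0002  0.0002  0.0009  0.0011]
```

Call:
move_arm(
  motion=[
    [0,0,0,0,0.0013,0,0.02],
    [0,0,0,0,0.0013,0,0.005],
    [0,0,0,0,0.0013,0,0.005],
    [0,0,0,0,0.0013,0,0.005],
    [0,0,0,0,0.0013,-0.0125,0.005],
    [0,0,0,0,0.0013,-0.05,0.005],
    [0,0,0,0,0.0013,-0.1125,0.005],
    [0,0,0,0,0.0013,-0.1625,0.005],
  ],
  grip_force=60,
)

```text
clock: 8.5
eef_pos: [517.0, 258.6, 139.3]
tcp_rot: [-3.14, -0.001, -0.33]
contact_force: [1.3, -0.3, -1.7]
opening: 0.152
grasp_force: 58.6
```

```bash
python3 - <<'E'
from h import *
s=sensors.sense();print(s['eef_pos'],s['contact_force'],s['opening'],s['tcp_rot'])
# grip offset: TCP relative to plate origin: x=-50(+d). nose at clamp x=-70 -> origin -135 -> grip -185
for x in(-220,-200): print(x,W(x,0,60),to(W(x,0,100),YAW))
p0=s['eef_pos'];r0=R.from_euler('xyz',s['tcp_rot']);t=W(-215,0,110)
for f in np.arange(1,10)/9: print(to(p0+(t-p0)*f,-.33+(YAW+.33)*f,0,p0,r0))
E
```

```text
[517.03204211 258.62453036 139.25744571] [ 1.29336871 -0.28208082 -1.72681718] 0.15230134032492165 [-3.14047786e+00 -8.32210160e-04 -3.29790673e-01]
-220 [ 419.54884438 -257.93364599   60.        ] [-0.0009 -0.0011 -0.5569  0.075   0.5203  0.0387]
-200 [ 439.03531307 -253.43058726   60.        ] [-0.0009 -0.0011 -0.5569  0.092   0.5098  0.0388]
[-0.0011 -0.0009 -0.0617  0.0088  0.0575  0.0032]
[-0.0011 -0.0009 -0.1236  0.0176  0.115   0.0064]
[-0.001  -0.0009 -0.1855  0.0264  0.1726  0.0096]
[-0.001  -0.001  -0.2474  0.0352  0.2301  0.0128]
[-0.001  -0.001  -0.3093  0.044   0.2876  0.016 ]
[-0.0009 -0.001  -0.3712  0.0529  0.3451  0.0192]
[-0.0009 -0.0011 -0.4331  0.0617  0.4026  0.0224]
[-0.0009 -0.0011 -0.495   0.0705  0.4602  0.0256]
[-0.0009 -0.0011 -0.5569  0.0793  0.5177  0.0287]
```

To row units: 0.4026 m / 0.8 = 0.5033, 0.3451 m / 0.8 = 0.4314, -0.4331 rad / 0.7854 = -0.5514.

Call:
move_arm(
  motion=[
    [0,0,-0.0255,0.0038,0.025,0,0.005],
    [0,0,-0.0853,0.0125,0.0813,0,0.005],
    [0,0,-0.1579,0.022,0.1438,0,0.005],
    [0,0,-0.2362,0.033,0.2158,0,0.005],
    [0,0,-0.315,0.044,0.2876,0,0.005],
    [0,0,-0.3938,0.055,0.3595,0,0.005],
    [0,0,-0.4726,0.0661,0.4314,0,0.005],
    [0,0,-0.5514,0.0771,0.5033,0,0.005],
  ],
)

```text
clock: 9.5
eef_pos: [444.4, -144.1, 137.6]
tcp_rot: [3.141, -0.001, 0.105]
contact_force: [1.0, 0.0, -1.1]
opening: 0.148
grasp_force: 58.7
```

```bash
python3 - <<'E'
from h import *
s=sensors.sense();print(s['eef_pos'],s['contact_force'],s['opening'],s['tcp_rot'])
print(to(W(-215,0,110),YAW))
E
```

```text
[ 444.43816081 -144.10987785  137.57600423] [ 1.00849933  0.02127702 -1.11311623] 0.14848012128786742 [ 3.14144002e+00 -1.33454136e-03  1.05450384e-01]
[ 0.0002 -0.0013 -0.1216 -0.0318  0.11    0.0276]
```

To row units: 0.11 m / 0.8 = 0.1375, -0.0318 m / 0.8 = -0.0398, -0.1216 rad / 0.7854 = -0.1548.

Call:
move_arm(
  motion=[
    [0,-0.0013,-0.0764,-0.0188,0.0625,0.0063,0.005],
    [0,-0.0013,-0.1273,-0.0325,0.1125,0.0188,0.005],
    [0,-0.0013,-0.1548,-0.0398,0.1375,0.0345,0.005],
    [0,-0.0013,-0.1548,-0.0398,0.1375,0.0345,0.005],
    [0,-0.0013,-0.1548,-0.0398,0.1375,0.0345,0.005],
  ],
)

```text
clock: 10.12
eef_pos: [424.7, -254.5, 109.6]
tcp_rot: [-3.141, 0.001, 0.224]
contact_force: [-0.0, 0.3, 0.4]
opening: 0.151
grasp_force: 58.7
```

```bash
cat > m4.py <<'E'
from h import *
s=sensors.sense();print(s['eef_pos'],s['tcp_rot'],s['contact_force'])
snap('wrist','w2')
p,im,d=cloud('w2'); hsv=cv2.cvtColor(im,cv2.COLOR_RGB2HSV)
z=s['eef_pos'][2]-6
L=(p[...,:2]-C)@np.array([[np.cos(YAW),np.sin(YAW)],[-np.sin(YAW),np.cos(YAW)]]).T
w=(d>0)&(L[...,0]>-260)&(L[...,0]<-40)&(abs(L[...,1])<40)
m=w&(p[...,2]>z-10)&(p[...,2]<z+14)
n,lab,st,ce=cv2.connectedComponentsWithStats(m.astype(np.uint8));m=lab==1+np.argmax(st[1:,4])
r=cv2.minAreaRect(L[m].astype(np.float32));print('plate local',m.sum(),r,'nose',np.percentile(L[m][:,0],99.5))
A=np.c_[p[m][:,:2]-p[m][:,:2].mean(0),np.ones(m.sum())]
q=L[m];sel=m&(hsv[...,1]<60)
q=np.c_[L[sel],p[sel][:,2]]
print('z=a x+b y+c',np.linalg.lstsq(np.c_[q[:,0]+100,q[:,1],np.ones(len(q))],q[:,2],rcond=None)[0],len(q))
pk=w&(hsv[...,1]>60)&((hsv[...,0]>168)|(hsv[...,0]<8))&(p[...,2]>z)&(p[...,2]<z+25)
print('pad',pk.sum(),cv2.minAreaRect(L[pk].astype(np.float32)))
E
python3 m4.py
```

```text
[ 424.65440541 -254.50963677  109.60967088] [-3.14114639e+00  5.67438924e-04  2.24332732e-01] [-0.03454441  0.27301734  0.43872402]
plate local 30317 ((-159.5494842529297, 1.8138484954833984), (36.748077392578125, 104.70565795898438), 89.63264465332031) nose -107.93255344124397
z=a x+b y+c [-9.75897849e-03 -2.78164186e-04  1.06308436e+02] 22574
pad 7492 ((-180.2584228515625, 1.7296504974365234), (57.87237548828125, 26.903396606445312), 6.4692158699035645)
```

View pics/w2.png

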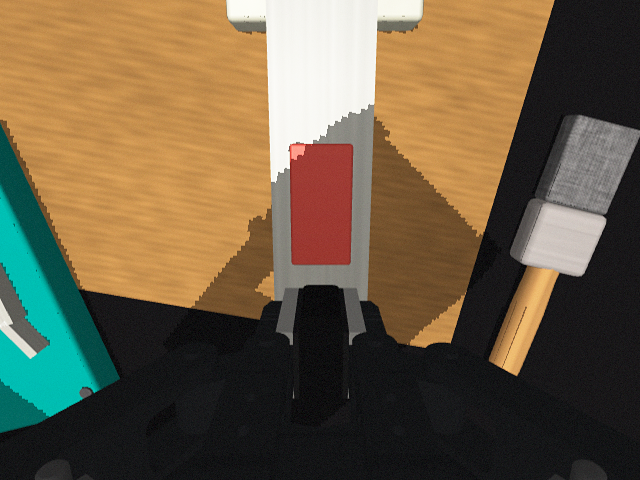

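Wrist view: the plate is held straight, pink pad at (321,205) and black block at (320,345) in the fingers, with the clamp's entry edge at (325,25). The brush and the teal clamp are clear. The plate droops 0.01 rad and sits 1.8 mm off the centre line. I'll correct both and descend to the mouth.

```bash
python3 - <<'E'
from h import *
print(to(W(-190,0,50),.2305,-.01)); print(to(W(-180,0,35.5),.2305,-.01))
E
```

```text
[-0.0001  0.0103 -0.0055  0.024   0.0022  0.0597]
[-0.0001  0.0103 -0.0055  0.034   0.0022  0.0742]
```

To row units: 0.074 m / 0.8 = 0.0925, 0.034 m / 0.8 = 0.0425, 0.01 rad / 0.7854 = 0.0127.

Call:
move_arm(
  motion=[
    [0,0.0064,-0.0038,0.0125,0.0015,0.025,0.005],
    [0,0.0127,-0.007,0.025,0.0028,0.0563,0.005],
    [0,0.0127,-0.007,0.03,0.0028,0.075,0.005],
    [0,0.0127,-0.007,0.04,0.0028,0.0875,0.005],
    [0,0.0127,-0.007,0.0425,0.0028,0.0925,0.005],
    [0,0.0127,-0.007,0.0425,0.0028,0.0925,0.005],
  ],
)

```text
clock: 10.92
eef_pos: [458.4, -249.5, 35.2]
tcp_rot: [-3.141, -0.009, 0.231]
contact_force: [0.2, 0.3, -0.9]
opening: 0.149
grasp_force: 58.7
```

```bash
cat > m5.py <<'E'
from h import *
import sys
s=sensors.sense();print(s['eef_pos'],s['tcp_rot'],s['contact_force'])
f=sys.argv[1]
rm=np.array([[np.cos(YAW),np.sin(YAW)],[-np.sin(YAW),np.cos(YAW)]])
print('tcp local',rm@(s['eef_pos'][:2]-C))
snap('top',f)
p,im,d=cloud(f); hsv=cv2.cvtColor(im,cv2.COLOR_RGB2HSV)
L=(p[...,:2]-C)@rm.T
rd=(hsv[...,1]>150)&((hsv[...,0]>170)|(hsv[...,0]<8))&(np.hypot(p[...,0]-634,p[...,1]+208)<60)
print('tab',rd.sum(),np.median(p[rd],0))
crop(f,330,160,430,320,3.5,f+'c')
E
python3 m5.py t2
```

```text
[ 458.3722503  -249.50088091   35.2378335 ] [-3.14135597 -0.00927863  0.23067618] [ 0.19430116  0.25209547 -0.87905567]
tcp local [-180.27478399   -0.5249632 ]
tab 67 [ 641.79341252 -205.90560522  124.01477099]
```

View pics/t2c.png

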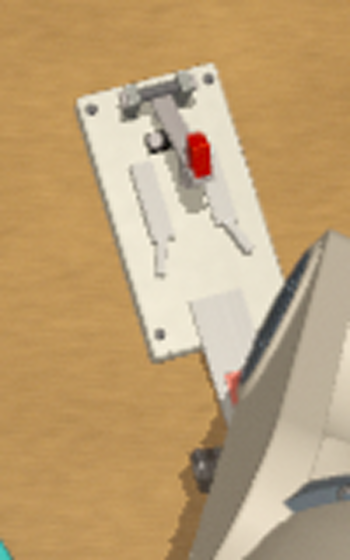

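Top crop: the plate's nose is over the entry deck, lined up with the flared mouth, and the clip is up (red tab). Advance.

To row units: 0.055 m / 0.8 = 0.0688, -0.0005 m / 0.8 = -0.0006.

Call:
move_arm(
  motion=[
    [0,0,0,0.0063,-0.0004,0.0015,0.005],
    [0,0,0,0.015,-0.0006,0.0028,0.005],
    [0,0,0,0.025,-0.0006,0.0028,0.005],
    [0,0,0,0.035,-0.0006,0.0028,0.005],
    [0,0,0,0.045,-0.0006,0.0028,0.005],
    [0,0,0,0.055,-0.0006,0.0028,0.005],
    [0,0,0,0.0625,-0.0006,0.0028,0.005],
    [0,0,0,0.0688,-0.0006,0.0028,0.005],
  ],
)

```text
clock: 11.98
eef_pos: [512.0, -236.4, 33.4]
tcp_rot: [-3.141, -0.009, 0.23]
contact_force: [-0.1, -0.1, -0.9]
opening: 0.156
grasp_force: 58.7
```

To row units: 0.044 m / 0.8 = 0.055, 0.0002 m / 0.8 = 0.0003.

Call:
move_arm(
  motion=[
    [0,0,0,0.0063,0.0001,0.0004,0.005],
    [0,0,0,0.0138,0.0003,0.0006,0.005],
    [0,0,0,0.0213,0.0003,0.0006,0.005],
    [0,0,0,0.0288,0.0004,0.0006,0.005],
    [0,0,0,0.0363,0.0004,0.0006,0.005],
    [0,0,0,0.0438,0.0004,0.0006,0.005],
    [0,0,0,0.0513,0.0004,0.0006,0.005],
    [0,0,0,0.055,0.0004,0.0006,0.005],
  ],
)

```text
clock: 12.98
eef_pos: [555.0, -226.7, 33.3]
tcp_rot: [-3.141, -0.009, 0.231]
contact_force: [-0.6, -1.1, -1.0]
opening: 0.15
grasp_force: 58.7
```

To row units: 0.005 m / 0.8 = 0.0063, 0.0045 m / 0.8 = 0.0056.

Call:
move_arm(
  motion=[
    [0,0,0,0.0013,0,0.0004,0.005],
    [0,0,0,0.0025,0,0.0006,0.005],
    [0,0,0,0.0038,0,0.0009,0.005],
    [0,0,0,0.005,0,0.0009,0.005],
    [0,0,0,0.0056,0,0.0009,0.005],
    [0,0,0,0.0063,0,0.0009,0.005],
  ],
)

```text
clock: 13.72
eef_pos: [558.2, -225.9, 33.0]
tcp_rot: [-3.141, -0.007, 0.23]
contact_force: [-5.6, -1.6, 8.2]
opening: 0.151
grasp_force: 60.2
```

To row units: -0.001 m / 0.8 = -0.0013, -0.0005 m / 0.8 = -0.0006.

Call:
move_arm(
  motion=[
    [0,0,0,0,0,-0.0006,0.005],
    [0,0,0,0,0,-0.0013,0.005],
    [0,0,0,0,0,-0.0013,0.005],
  ],
)

```text
clock: 14.1
eef_pos: [559.5, -225.6, 33.6]
tcp_rot: [-3.141, -0.009, 0.23]
contact_force: [0.3, -0.1, -1.4]
opening: 0.151
grasp_force: 58.9
```

```bash
cat > l.py <<'E'
from h import *
s=sensors.sense();rm=np.array([[np.cos(YAW),np.sin(YAW)],[-np.sin(YAW),np.cos(YAW)]])
print('tcp local',rm@(s['eef_pos'][:2]-C),s['eef_pos'][2],'F local',rm@s['contact_force'][:2],s['contact_force'][2],s['tcp_rot'],'torque',rm@s['wrist_torque'][:2])
E
python3 l.py
```

```text
tcp local [-7.63726961e+01 -3.31392297e-02] 33.625403123103 F local [ 0.27641949 -0.12871284] -1.3846225206009506 [-3.14133784 -0.00945779  0.23029524] torque [0.02286548 0.06697777]
```

To row units: 0.002 m / 0.8 = 0.0025, 0.0015 m / 0.8 = 0.0019.

Call:
move_arm(
  motion=[
    [0,0,0,0.0006,0,0,0.005],
    [0,0,0,0.0013,0,0,0.005],
    [0,0,0,0.0019,0,0,0.005],
    [0,0,0,0.0025,0,0,0.005],
    [0,0,0,0.0025,0,0,0.005],
  ],
)

```text
clock: 14.72
eef_pos: [561.4, -225.2, 33.7]
tcp_rot: [-3.141, -0.009, 0.23]
contact_force: [-0.4, -0.2, -1.1]
opening: 0.149
grasp_force: 58.9
```

```bash
python3 l.py
```

```text
tcp local [-7.44180417e+01 -2.05559019e-02] 33.687348126139966 F local [-0.41030297 -0.15409722] -1.0954244955966086 [-3.14130407 -0.00930949  0.23034722] torque [0.01048982 0.07896512]
```

To row units: 0.0008 m / 0.8 = 0.001, 0.0004 m / 0.8 = 0.0005.

Call:
move_arm(
  motion=[
    [0,0,0,0.0005,0,0,0.005],
    [0,0,0,0.001,0,0,0.005],
    [0,0,0,0.001,0,0,0.005],
  ],
)

```text
clock: 15.1
eef_pos: [562.2, -225.0, 33.7]
tcp_rot: [-3.141, -0.009, 0.23]
contact_force: [-0.3, -0.4, -1.4]
opening: 0.151
grasp_force: 58.9
```

Call:
move_arm(
  motion=[
    [0,0,0,0.0004,0,0,0.005],
    [0,0,0,0.0006,0,0,0.005],
    [0,0,0,0.0006,0,0,0.005],
  ],
)

```text
clock: 15.48
eef_pos: [562.2, -224.9, 33.6]
tcp_rot: [-3.141, -0.009, 0.23]
contact_force: [-2.5, -1.5, 1.6]
opening: 0.151
grasp_force: 58.9
```

```bash
python3 l.py
```

```text
tcp local [-7.35920562e+01  4.44426993e-02] 33.64871360997925 F local [-2.80588198 -0.85707372] 1.617511116969274 [-3.14107643 -0.00857487  0.23034875] torque [-0.06557097  0.52423165]
```

Call:
move_arm(
  motion=[
    [0,0,0,0.0004,0,0,0.005],
    [0,0,0,0.0004,0,0,0.005],
    [0,0,0,0.0004,0,0,0.005],
    [0,0,0,0.0004,0,0,0.005],
  ],
)

```text
clock: 15.98
eef_pos: [562.2, -224.8, 33.6]
tcp_rot: [-3.141, -0.008, 0.23]
contact_force: [-4.8, -1.9, 0.1]
opening: 0.154
grasp_force: 59.0
```

```bash
python3 l.py
```

```text
tcp local [-73.56182815   0.1206922 ] 33.56578198027678 F local [-5.13290565 -0.71344924] 0.13681701422457193 [-3.14082506 -0.00805009  0.23034904] torque [-0.14102818  0.7477429 ]
```

To row units: -0.12 m / 0.8 = -0.15, -0.06 m / 0.8 = -0.075.

Call:
move_arm(
  motion=[
    [0,0,0,0.0004,0,0.0004,0.005],
    [0,0,0,0.0004,0,0.0006,0.005],
    [0,0,0,0.0004,0,0.0006,0.02],
    [0,0,0,0.0004,0,0.0006,0.04],
    [0,0,0,0.0004,0,0.0006,0.05],
    [0,0,0,0.0004,0,-0.025,0.05],
    [0,0,0,-0.025,0,-0.075,0.05],
    [0,0,0,-0.0625,0,-0.15,0.05],
  ],
)

```text
clock: 16.98
eef_pos: [514.6, -235.8, 150.6]
tcp_rot: [-3.141, -0.009, 0.231]
contact_force: [0.8, -0.8, 1.2]
opening: 0.584
grasp_force: 0.0
```

```bash
python3 - <<'E'
from h import *
s=sensors.sense();p0=s['eef_pos'];r0=R.from_euler('xyz',s['tcp_rot']);print(p0)
th=.62
g=tabpose(th);u=rot(YAW,th).apply([0,0,-1])
for t in (0,.15,.3,.45,.6): print(t,to(p0+[0,0,t/.6*30],YAW,t,p0,r0))
print('above',g+u*80, to(g+u*80,YAW,th,p0,r0)); print('grip',to(g,YAW,th,p0,r0))
E
```

```text
[ 514.60000361 -235.80510406  150.6334118 ]
0 [-0.0009 -0.0086  0.004   0.      0.      0.    ]
0.15 [-6.000e-04 -1.586e-01  4.100e-03  1.000e-04 -0.000e+00 -7.500e-03]
0.3 [-3.000e-04 -3.086e-01  4.100e-03  1.000e-04 -0.000e+00 -1.500e-02]
0.45 [ 0.000e+00 -4.586e-01  4.100e-03  2.000e-04 -0.000e+00 -2.250e-02]
0.6 [ 3.000e-04 -6.086e-01  4.200e-03  3.000e-04 -0.000e+00 -3.000e-02]
above [ 680.78752338 -197.56492903  168.79504965] [ 4.000e-04 -6.286e-01  4.200e-03  1.707e-01  8.000e-04 -1.670e-02]
grip [ 4.000e-04 -6.286e-01  4.200e-03  1.236e-01  7.000e-04  4.800e-02]
```

```bash
cat > m6.py <<'E'
from h import *
snap('wrist','w3');p,im,d=cloud('w3'); hsv=cv2.cvtColor(im,cv2.COLOR_RGB2HSV)
rm=np.array([[np.cos(YAW),np.sin(YAW)],[-np.sin(YAW),np.cos(YAW)]])
L=(p[...,:2]-C)@rm.T; z=p[...,2]
pk=(hsv[...,1]>60)&((hsv[...,0]>168)|(hsv[...,0]<8))&(z>28)&(z<37)&(abs(L[...,1])<15)&(abs(L[...,0]+30)<50)
print('pad',pk.sum(),cv2.minAreaRect(L[pk].astype(np.float32)),'z',np.median(z[pk]),'expect x -33.5')
k=(abs(L[...,1])<16)&(L[...,0]>-60)&(L[...,0]<-5)&(z>28.3)&(z<32)&(hsv[...,1]<60)
q=np.c_[L[k],z[k]];print('plane',len(q),np.linalg.lstsq(np.c_[q[:,:2],np.ones(len(q))],q[:,2],rcond=None)[0])
rd=(hsv[...,1]>150)&((hsv[...,0]>170)|(hsv[...,0]<8))&(z>85);print('tab',rd.sum(),L[rd].mean(0),z[rd].max(),z[rd].min())
cv2.imwrite('pics/w3c.png',im[:,:,::-1])
E
python3 m6.py
```

```text
pad 2749 ((-33.76637268066406, 0.23074722290039062), (22.372465133666992, 43.71037292480469), 89.84846496582031) z 33.230685305180145 expect x -33.5
plane 2088 [1.24488110e-03 5.73831645e-06 3.03107652e+01]
tab 23 [-118.86558159   31.64715624] 243.6847509136936 154.2854388661011
```

View pics/w3c.png

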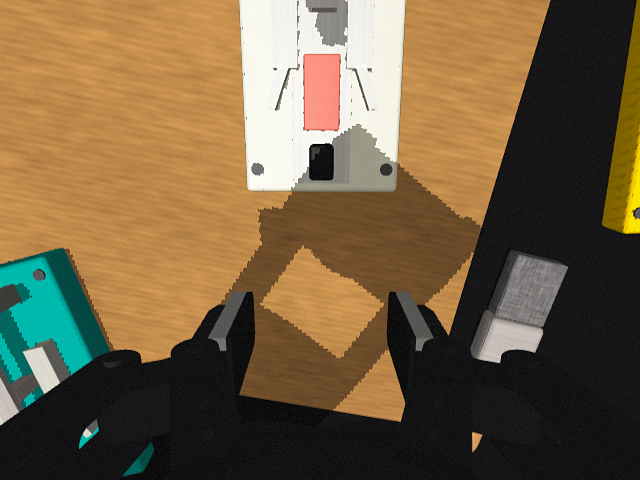

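The plate sits flat in the channel: pad at (321,92), centre x = -33.8 against -33.5 expected, y = 0.2. Next I'll go above the tilted tab.

To row units: 0.1707 m / 0.8 = 0.2134, 0.17 m / 0.8 = 0.2125, -0.628 rad / 0.7854 = -0.7996.

Call:
move_arm(
  motion=[
    [0,-0.1273,0,0,0.0004,-0.05,0.05],
    [0,-0.3183,0.0051,0.0375,0.0009,-0.075,0.05],
    [0,-0.5093,0.0051,0.1,0.001,-0.075,0.05],
    [0,-0.7003,0.0051,0.1625,0.001,-0.0625,0.05],
    [0,-0.7996,0.0051,0.2125,0.001,-0.0375,0.05],
    [0,-0.7996,0.0051,0.2134,0.001,-0.0209,0.05],
    [0,-0.7996,0.0051,0.2134,0.001,-0.0209,0.05],
  ],
  grip_force=40,
)

```text
clock: 17.9
eef_pos: [680.6, -197.8, 166.8]
tcp_rot: [3.141, 0.62, 0.226]
contact_force: [-0.1, 0.5, 0.1]
opening: 0.586
grasp_force: 0.0
```

```bash
python3 - <<'E'
from h import *
s=sensors.sense();p0=s['eef_pos'];r0=R.from_euler('xyz',s['tcp_rot']);print(p0,s['tcp_rot'],s['contact_force'])
print('grip',to(tabpose(.62),YAW,.62))
E
```

```text
[ 680.57202336 -197.82023284  166.77190467] [3.14145401 0.62030996 0.22648632] [-0.13416534  0.53707485  0.11756032]
grip [-0.0002  0.0003 -0.0005 -0.0009 -0.0002  0.0782]
```

To row units: 0.078 m / 0.8 = 0.0975, 0.072 m / 0.8 = 0.09.

Call:
move_arm(
  motion=[
    [0,0,0,-0.0013,0,0.0375,0.05],
    [0,0,0,-0.0013,0,0.0688,0.045],
    [0,0,0,-0.0013,0,0.09,0.04],
    [0,0,0,-0.0013,0,0.0975,0.04],
    [0,0,0,-0.0013,0,0.0975,0.03],
    [0,0,0,-0.0013,0,0.0975,0.005],
    [0,0,0,-0.0013,0,0.0975,0.005],
    [0,0,0,-0.0013,0,0.0975,0.005],
  ],
  grip_force=40,
)

```text
clock: 18.9
eef_pos: [637.2, -207.8, 105.4]
tcp_rot: [3.14, 0.618, 0.226]
contact_force: [0.7, 3.6, 5.8]
opening: 0.13
grasp_force: 42.9
```

```bash
cat > c.py <<'E'
from h import *
s=sensors.sense();p0=s['eef_pos'];r0=R.from_euler('xyz',s['tcp_rot']);print(p0,s['tcp_rot'],s['contact_force'],s['opening'])
print('exp .62',tabpose(.62))
for th in np.arange(.62,.05,-.07): print(round(th,2),to(tabpose(th),YAW,th,tabpose(.62),rot(YAW,.62))[[1,3,5]])
E
python3 c.py
```

```text
[ 637.1768098  -207.8147054   105.40504196] [3.140416   0.61784441 0.22613634] [0.71082706 3.63011982 5.77088027] 0.1304336884358279
exp .62 [ 635.49822952 -208.03067083  103.68477311]
0.62 [0. 0. 0.]
0.55 [0.07   0.0004 0.0061]
0.48 [0.14   0.0013 0.0122]
0.41 [0.21   0.0026 0.0183]
0.34 [0.28   0.0043 0.0242]
0.27 [0.35   0.0064 0.03  ]
0.2 [0.42   0.0089 0.0356]
0.13 [0.49   0.0118 0.0411]
0.06 [0.56   0.015  0.0463]
```

To row units: 0.03 m / 0.8 = 0.0375, 0.0064 m / 0.8 = 0.008, 0.35 rad / 0.7854 = 0.4456.

Call:
move_arm(
  motion=[
    [0,0.0382,0,0.0001,0,0.0033,0.005],
    [0,0.0891,0,0.0005,0,0.0076,0.005],
    [0,0.1528,0,0.0013,0,0.0131,0.005],
    [0,0.2165,0,0.0023,0,0.0186,0.005],
    [0,0.2801,0,0.0035,0,0.0239,0.005],
    [0,0.3438,0,0.0051,0,0.0293,0.005],
    [0,0.3947,0,0.0065,0,0.0334,0.005],
    [0,0.4456,0,0.008,0,0.0375,0.005],
  ],
)

```text
clock: 19.9
eef_pos: [624.4, -210.8, 77.0]
tcp_rot: [3.141, 0.268, 0.226]
contact_force: [-3.6, 3.1, 5.4]
opening: 0.127
grasp_force: 42.7
```

```bash
python3 - <<'E'
from h import *
s=sensors.sense();print(s['eef_pos'],s['tcp_rot'],s['contact_force'],s['opening'])
print(tabpose(.27,4.4))
for th in (.22,.18,.14,.12,.10,.08,.06,.05): print(th,to(tabpose(th),YAW,th,tabpose(.27),rot(YAW,.27))[[1,3,5]])
E
```

```text
[ 624.44774262 -210.75153974   77.01717142] [3.14099912 0.26801546 0.22644586] [-3.63270679  3.09385645  5.39139591] 0.12730781961632345
[ 624.19008576 -210.64382954   77.89133373]
0.22 [0.05   0.0003 0.0044]
0.18 [0.09   0.0006 0.0079]
0.14 [0.13   0.0011 0.0114]
0.12 [0.15   0.0014 0.0131]
0.1 [0.17   0.0018 0.0148]
0.08 [0.19   0.0022 0.0166]
0.06 [0.21   0.0026 0.0183]
0.05 [0.22   0.0028 0.0191]
```

To row units: 0.0148 m / 0.8 = 0.0185, 0.0131 m / 0.8 = 0.0164, 0.17 rad / 0.7854 = 0.2165.

Call:
move_arm(
  motion=[
    [0,0.0509,0,0.0003,0,0.0044,0.005],
    [0,0.1019,0,0.0006,0,0.0088,0.005],
    [0,0.1401,0,0.0011,0,0.012,0.005],
    [0,0.1655,0,0.0014,0,0.0143,0.005],
    [0,0.191,0,0.0018,0,0.0164,0.005],
    [0,0.2037,0,0.002,0,0.0175,0.005],
    [0,0.2165,0,0.0023,0,0.0185,0.005],
    [0,0.2165,0,0.0023,0,0.0185,0.005],
  ],
)

```text
clock: 20.9
eef_pos: [621.8, -211.4, 61.2]
tcp_rot: [3.141, 0.1, 0.227]
contact_force: [-5.1, 1.2, 1.5]
opening: 0.133
grasp_force: 42.2
```

```bash
python3 l.py; python3 -c "
from h import *
for t in (.06,.07,.08,.1,.12): print(t,tabpose(t,4.4))"
```

```text
tcp local [-12.46676902  -0.1959014 ] 61.23299066940434 F local [-4.69147068  2.29243611] 1.5376198329882935 [3.14147812 0.10007359 0.22659855] torque [0.49169336 0.23232164]
0.06 [ 621.3593798  -211.29796731   59.67646953]
0.07 [ 621.40922369 -211.28644906   60.55493212]
0.08 [ 621.46762401 -211.27295354   61.43283923]
0.1 [ 621.61006973 -211.24003626   63.18663588]
0.12 [ 621.78665999 -211.19922865   64.93715798]
```

To row units: 0.0008 m / 0.8 = 0.001, 0.0004 m / 0.8 = 0.0005, 0.01 rad / 0.7854 = 0.0127.

Call:
move_arm(
  motion=[
    [0,0.0064,0,0.0001,0,0.0005,0.005],
    [0,0.0127,0,0.0001,0,0.001,0.005],
    [0,0.0127,0,0.0001,0,0.001,0.005],
  ],
)

```text
clock: 21.28
eef_pos: [621.7, -211.4, 60.4]
tcp_rot: [3.142, 0.09, 0.227]
contact_force: [-5.1, 1.9, 1.7]
opening: 0.13
grasp_force: 42.2
```

To row units: 0.0005 m / 0.8 = 0.0006, 0.0003 m / 0.8 = 0.0004, 0.005 rad / 0.7854 = 0.0064.

Call:
move_arm(
  motion=[
    [0,0.0064,0,0.0001,0,0.0004,0.005],
    [0,0.0064,0,0.0001,0,0.0006,0.005],
    [0,0.0064,0,0.0001,0,0.0006,0.005],
  ],
)

```text
clock: 21.65
eef_pos: [621.7, -211.4, 59.8]
tcp_rot: [3.142, 0.086, 0.227]
contact_force: [-6.1, 1.0, 0.3]
opening: 0.129
grasp_force: 42.2
```

To row units: 0.0005 m / 0.8 = 0.0006, 0.0003 m / 0.8 = 0.0004, 0.005 rad / 0.7854 = 0.0064.

Call:
move_arm(
  motion=[
    [0,0.0064,0,0.0001,0,0.0004,0.005],
    [0,0.0064,0,0.0001,0,0.0006,0.005],
    [0,0.0064,0,0.0001,0,0.0006,0.005],
  ],
)

```text
clock: 22.02
eef_pos: [621.7, -211.4, 59.6]
tcp_rot: [3.142, 0.081, 0.227]
contact_force: [-6.9, 2.2, 3.6]
opening: 0.13
grasp_force: 42.5
```

To row units: 0.0005 m / 0.8 = 0.0006, 0.0003 m / 0.8 = 0.0004, 0.005 rad / 0.7854 = 0.0064.

Call:
move_arm(
  motion=[
    [0,0.0064,0,0.0001,0,0.0004,0.005],
    [0,0.0064,0,0.0001,0,0.0006,0.005],
    [0,0.0064,0,0.0001,0,0.0006,0.005],
  ],
)

```text
clock: 22.4
eef_pos: [621.7, -211.4, 59.4]
tcp_rot: [3.142, 0.076, 0.227]
contact_force: [-7.9, 1.9, 6.3]
opening: 0.129
grasp_force: 43.0
```

The force rises and z stalls at 59.4, which is where a clip resting at 0.06 should be. The clip is down on the plate, so release.

To row units: -0.15 m / 0.8 = -0.1875, -0.06 m / 0.8 = -0.075, 0.07 rad / 0.7854 = 0.0891.

Call:
move_arm(
  motion=[
    [0,0,0,0,0,0,0.015],
    [0,0,0,0,0,0,0.03],
    [0,0,0,0,0,0,0.045],
    [0,0,0,0,0,0,0.045],
    [0,0,0,0,0,-0.025,0.045],
    [0,0,0,0,0,-0.075,0.045],
    [0,0.0891,0,-0.05,0,-0.1375,0.045],
    [0,0.0891,0,-0.1125,0,-0.1875,0.045],
  ],
)

```text
clock: 23.4
eef_pos: [547.8, -228.8, 216.5]
tcp_rot: [3.139, 0.001, 0.227]
contact_force: [-0.0, 0.5, -0.2]
opening: 0.528
grasp_force: 0.0
```

Call:
move_arm(
  motion=[
    [0,0,0,-0.0375,0,0,0.045],
    [0,0,0,-0.0375,0,0,0.045],
    [0,0,0,-0.0375,0,0,0.045],
  ],
)

```text
clock: 23.78
eef_pos: [519.8, -235.4, 214.4]
tcp_rot: [3.14, 0.002, 0.226]
contact_force: [0.3, -0.9, -0.6]
opening: 0.526
grasp_force: 0.0
```

```bash
sed -i "s/w3'/w4'/g; s/w3c/w4c/; s/z>85/(z>60)\&(z<95)\&(abs(L[...,1])<15)/" m6.py; python3 m6.py; python3 - <<'E'
from h import *
print('tab top expect z at .06/.0:',tabpose(.06,29)[2],tabpose(0,29)[2])
E
```

```text
pad 1532 ((-33.59006881713867, 0.18981075286865234), (21.64032554626465, 43.36761474609375), 89.80278778076172) z 33.24865462780335 expect x -33.5
plane 1140 [ 7.07817439e-04 -3.97324813e-03  3.02824042e+01]
tab 568 [-13.18699206   0.04995954] 86.38837235072492 68.0058165639133
tab top expect z at .06/.0: 84.23220281388784 78.99895084230023
```

View pics/w4c.png

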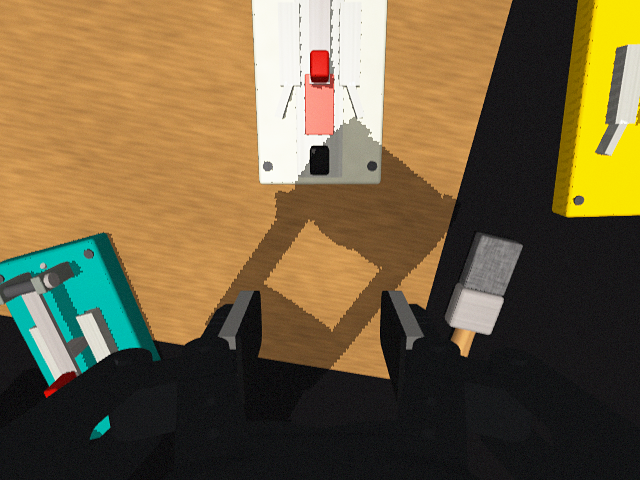

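The clip is down on the plate, with its tab at (319,66) and top near z 84 as expected. The plate is home and flat (pad x = -33.6), and the robot is clear. Handing in.

```bash
python3 -c "
from rig import order
print(order.sign_off())"
```

```text
the job is handed in; nothing more can be done
None
```

I handed the job in at about 24 s of the 72 s allowed. The pink plate is home against the end stop (about 5 N), the clip is down on it at roughly 0.06 rad, and the arm is clear; the hand-in gave no verdict.

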